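# Lock the large bayonet coupling on the battery test bench

### The job

Lock the larger of the two upright spring-sleeve couplings on the bench: pull its knurled sleeve straight up against its spring until the lug at its foot is above the tooth, turn it clockwise (seen from above) past the tooth, and let the spring draw it fully down again into the locked notch on the far side of the tooth. Let go of it, and leave the smaller coupling open as it is.

Things in the scene. Friction and masses are not known exactly. Their poses are not given: they have to be found in the camera images.
- big_grip (a point): Grip point on the upright axis of the larger sleeve, 72 mm above the bench when down. Sleeve: knurled steel tube, 44 mm diameter, 54 mm tall, this point 18 mm below its top; round, so any grip direction will do. It stands on a black flange (80 mm wide) on a grey block 90 mm square; the flange is 36 mm above the bench. z up; x points out along the lug at the sleeve's foot, turning with it.
- big_pull (a joint): Lift of the larger sleeve, m: 0 fully down, 0.022 at its stop. Its brass lug (12 mm long, 8 mm wide, 8 mm tall) lies between 9 mm tall bright teeth that stand on the flange 24 to 36 mm off the axis, and clears them from 0.009; about 0.015 is a good pull. A spring draws the sleeve down: lifting takes 5 N at 0, 10 N at the stop.
- big_turn (a joint): Turn of the larger sleeve, rad, growing clockwise seen from above, 0 to 1.45 between stops. It starts in the open notch (0 to 0.28). The middle of three teeth, at 0.69, bars it from 0.32 to 1.06 unless it is pulled up. In the locked notch (1.06 to 1.45, middle 1.25) it drops fully down. Turns easily (0.03 N m) and stays where left.
- small_turn (a joint): Turn of the smaller coupling's sleeve, rad, same sense; starts in its open notch (0 to 0.28) and is to stay there. It looks like the larger, but its sleeve is 28 mm in diameter and 42 mm tall, on a block 70 mm square. One coupling stands left and one right, either way round.
Not all that is in view belongs to the job. Leave any blue or purple look-alike of the part that bears big_grip alone. Leave any turquoise look-alike of the part that bears small_turn alone.

How it is judged:
On the way:
1. the larger sleeve is pulled up clear of the tooth while still on the open side (value of joint big_pull above 0.008 m and value of joint big_turn below 0.7 rad), for 0.05 s.
At the end, for the whole second after the job is handed in: The larger sleeve is past the tooth (turned to 1.0 rad or more) and down within 3 mm of its seat; the smaller coupling is still in its open notch (below 0.45 rad) (value of joint big_turn above 1 rad and value of joint big_pull below 0.003 m and value of joint small_turn below 0.45 rad); the robot touches nothing.
It fails at once if the smaller coupling is turned out of its open notch (value of joint small_turn above 0.5 rad).
It also fails if it takes over 32 s, if anything falls off the work surface, if the arm or the gripper's body presses on something with over 40 N, if the wrist force passes 120 N, or if a joint passes its speed limit or range.

### The arm

A 6-joint arm with a two-finger parallel gripper is mounted at the origin on the work surface. World frame = base frame: x ahead of the robot, y to its left, z up, the work surface at z = 0. Lengths are in m, angles in rad, forces in N, time in s.
With the tool pointing down it reaches from about 0.35 to 0.775 m from the base axis. Payload 5.5 kg.
Tool frame: the origin (TCP) lies midway between the tips of the shut fingers; the grasp point (between the pads) lies 19 mm behind it; z points along the fingers, y is the line along which they close (so a half turn about z gives the same grasp; the last joint's range is limited). The gripper opens to 85 mm and grips with 20 to 120 N. Pads are 22 mm wide; open, the fingers measure 114 mm over their backs; the gripper's body (76 mm by 85 mm) begins 54 mm behind the grasp point. The pads swing forward as they close: fully open they stand 13 mm farther back than shut.
Start: joints at [1.065, 0.313, 0.046, 1.304, 0, 1.431], TCP at [0.206, 0.537, 0.231] pointing down, gripper open.
Joint ranges: [-2.76, 2.76], [-0.86, 1.69], [-1.03, 1.26], [-2.2, 2.34], [-1.47, 1.5], [-3.14, 3.14]. Speed limits (rad/s): [2.57, 2.57, 3.14, 3.14, 3.14, 3.14].

### API

Orientations are given as a unit quaternion [w, x, y, z].
In Python, from workcell import telemetry, imaging, env gives the robot as it stands. The module is installed in compiled form; this text tells all that it offers.
- The arm moves only by the tool step_arm, never from a script. Its argument "moves" is a list of rows, each a list of 3 entries, a list of its own where there are three numbers: the shift along the tool's x, y, z in mm, then the turn, a rotation vector about the tool's x, y, z in rad, then the finger opening in mm, from 0 to 85.4. A call has 1 to 8 rows; each row is the pose to reach, as a shift and turn from the pose commanded when the call began, along the tool's axes at that moment; what a row does not reach only later rows make up. A row lasts 1/12 s, in which the tool goes at most 41.7 mm and 7.16 degrees, less where a joint would pass 70% of its speed; a pose out of reach is approached as far as the arm can. A call with a gripper value outside its range is refused whole. The fingers move at their own pace and stop on an object; "grip_force" is the grip in N (left out, the last holds). Time passes only in rows, so rows that repeat a pose let the fingers close. It gives the time, the measured TCP pose, the force, the opening and the grip force at its end, in the units of the state.
- telemetry.get_state(): the state, without advancing time (a new reading comes with each control period).
- imaging.read_camera(name): name is "scene" or "top" or "wrist"; returns the picture (480x640x3 uint8, red, green, blue); there is no depth.
- imaging.camera_params(name): a dict with "camera_matrix" (3x3 intrinsics, pixels), "D" ([k1, k2, p1, p2, k3] as OpenCV has them; the pictures are not rectified), "pose" (4x4, takes a point from camera to world coordinates). Camera axes: x right, y up, looking along -z (the intrinsics and any distortion apply to the point x, -y, -z); pixel columns grow to the right and rows downward; lengths in m; the calibration is good to about 2 mm. A picture is of the moment at which its call begins: read the wrist's pose just before it. camera_params takes no time and is no camera call; for the wrist camera it gives the pose at the moment of the call.
- env.hand_in(): hands the job in; it is judged then, once.
The state is a dict: "clock": time; "joint_pos": joint angles; "qvel": joint speeds; "tau": joint torques, N m; "tcp_pos": TCP position; "orientation": TCP orientation; "wrist_force": force on the tool from outside, world axes, zero at the start; "ft_torque": the same for the moment, N m; "finger_gap": finger opening in m; "grip_force": force on a finger pad.
Only numpy, scipy, OpenCV 4.12 (cv2) and the standard library are available. Lean on these libraries where they do the work, as an engineer would, in place of code of your own. Each camera call takes 0.05 s, during which the arm holds its last target. There are 200 camera calls.

## Working session

There is one attempt and no reset: what is moved stays moved. The work goes in short steps, Python scripts to look and compute and a tool call to move; the robot and the scene stay as the last step left them, time stands still between calls to the robot, and variables do not carry over. Pictures are saved under pics/ and viewed, at most 10 in all, crops included, and the job is handed in when it is done.

Besides the shell and the picture viewer there is one more tool, called after "Emit:" in YAML: its name, and indented under it one key for each argument. step_arm: Moves the arm, as the interface text tells. Its arguments: {"type":"object","properties":{"moves":{"type":"array"},"grip_force":{"type":"number"}},"required":["moves"]}

```bash
mkdir -p pics; python3 - <<'E'
from workcell import telemetry, imaging
import cv2,numpy as np
s=telemetry.get_state();print(s)
for n in("scene","top"):
    p=imaging.camera_params(n);print(n,p)
    cv2.imwrite(f"pics/{n}0.png",imaging.read_camera(n)[:,:,::-1])
E
```

```text
{'clock': 0.0, 'joint_pos': array([ 1.06541059e+00,  3.13991921e-01,  4.49634737e-02,  1.30358537e+00,
       -4.47159178e-05,  1.43121853e+00]), 'qvel': array([ 0.00054866, -0.00021909, -0.00097502, -0.00153276,  0.00029056,
       -0.00023377]), 'tau': array([-2.17559544e-03, -4.80636764e+01,  2.98529506e+01,  1.97406061e-02,
       -3.66991890e-04, -8.65956139e-06]), 'tcp_pos': array([0.20543812, 0.53649718, 0.23040735]), 'orientation': array([-2.66795077e-04,  1.81885773e-01,  9.83319246e-01, -8.68985971e-04]), 'wrist_force': array([-0.32094481,  0.02836723, -0.82644872]), 'ft_torque': array([-0.02459432, -0.03567057, -0.03465344]), 'grip_force': 0.0, 'finger_gap': 0.0852751074011617}
scene {'camera_matrix': array([[553.19243163,   0.        , 323.56210168],
       [  0.        , 553.19243163, 246.62270326],
       [  0.        ,   0.        ,   1.        ]]), 'D': array([-0.09140329,  0.        ,  0.        ,  0.        ,  0.        ]), 'pose': array([[ 0.87925717, -0.29907022,  0.37076115,  0.85231488],
       [ 0.47617586,  0.5727199 , -0.66726941, -0.6318252 ],
       [-0.01278188,  0.76324892,  0.6459781 ,  0.71688112],
       [ 0.        ,  0.        ,  0.        ,  1.        ]])}
top {'camera_matrix': array([[617.47508606,   0.        , 317.71174604],
       [  0.        , 617.47508606, 241.04378086],
       [  0.        ,   0.        ,   1.        ]]), 'D': array([0.03417271, 0.        , 0.        , 0.        , 0.        ]), 'pose': array([[-0.01173231,  0.98622538, -0.16499048,  0.29373548],
       [-0.99985813, -0.01356505, -0.00998569, -0.00998737],
       [-0.01208624,  0.16484992,  0.98624461,  1.27338035],
       [ 0.        ,  0.        ,  0.        ,  1.        ]])}
```

View pics/scene0.png

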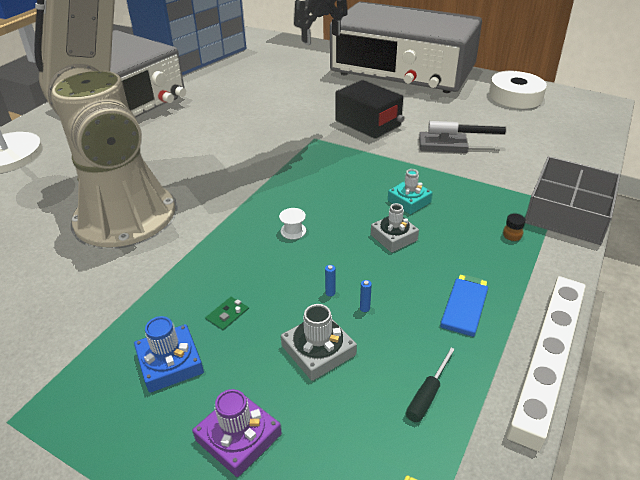

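View pics/top0.png

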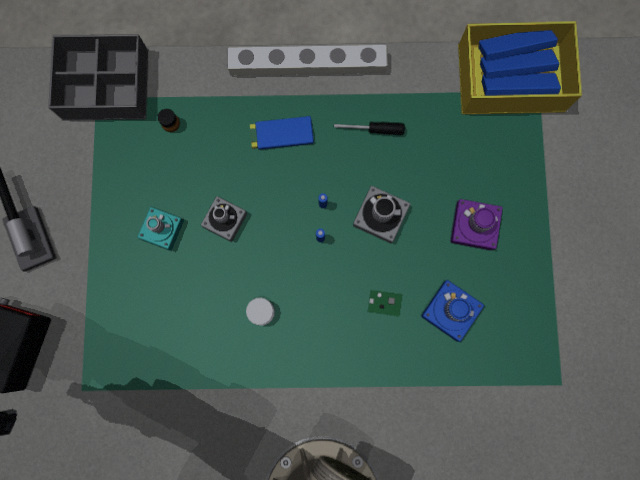

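The scene view shows the grey larger coupling at about (318,335), with its sleeve top near (318,312). In the top view it is at (383,213). The smaller one is at (223,218) in the top view. The blue, purple and turquoise units are decoys.

```bash
cat > h.py <<'E'
import numpy as np, cv2
from workcell import imaging
def ray(n,uv,p=None):
    p=p or imaging.camera_params(n)
    x,y=cv2.undistortPoints(np.array([[uv]],float),p["camera_matrix"],p["D"])[0,0]
    T=p["pose"]; return T[:3,3],T[:3,:3]@np.array([x,-y,-1])
def onplane(n,uv,z,p=None):
    o,d=ray(n,uv,p); return o+d*(z-o[2])/d[2]
def proj(n,P,p=None):
    p=p or imaging.camera_params(n);T=p["pose"];c=T[:3,:3].T@(np.array(P)-T[:3,3])
    return cv2.projectPoints(np.array([[c[0],-c[1],-c[2]]]),np.zeros(3),np.zeros(3),p["camera_matrix"],p["D"])[0].ravel()
E
python3 - <<'E'
from h import *
a=cv2.imread("pics/scene0.png")[285:385,265:371]; b=cv2.imread("pics/top0.png")[175:255,340:425]
z=[cv2.resize(i,(400,400),interpolation=cv2.INTER_CUBIC) for i in(a,b)]
cv2.imwrite("pics/c0.png",np.hstack(z))
for uv in((385,205),(383,207)):print(onplane("top",uv,.09))
print(onplane("scene",(318,312),.09))
E
```

```text
[ 0.56146529 -0.13063949  0.09      ]
[ 0.55751685 -0.12661526  0.09      ]
[ 0.55919325 -0.12540806  0.09      ]
```

View pics/c0.png

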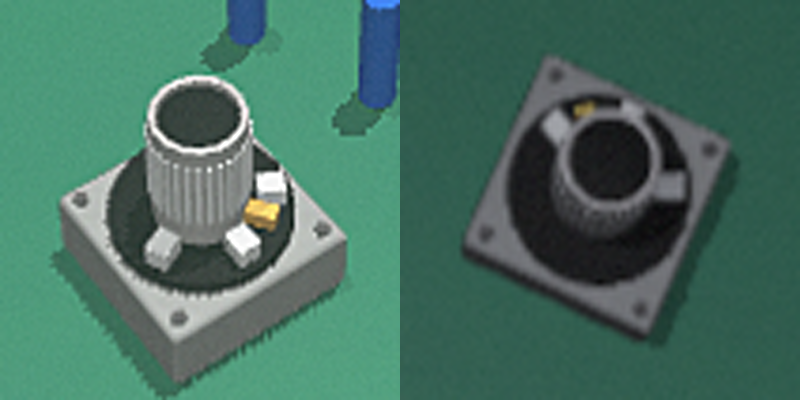

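```bash
python3 - <<'E'
from h import *
from workcell import telemetry
c1=onplane("scene",(317.6,313.3),.09);c2=onplane("top",(384.6,206.2),.09)
print(c1,c2); c=(c1+c2)/2
for n,uv,z in(("scene",(334.3,338.2),.043),("scene",(336.5,331.2),.045),("scene",(329.1,345.5),.045),("scene",(307.7,347),.045),("top",(378.7,196.6),.044),("top",(373,201.5),.045),("top",(396.5,212),.045)):
    d=onplane(n,uv,z)-(c1 if n=="scene" else c2);print(n,d[:2]*1e3,np.hypot(*d[:2]),np.arctan2(d[1],d[0]))
from scipy.spatial.transform import Rotation as R
s=telemetry.get_state();q=s["orientation"];r=R.from_quat(np.r_[q[1:],q[0]])
print(r.inv().apply(np.r_[c[:2],.2]-s["tcp_pos"])*1e3, r.as_matrix())
E
```

```text
[ 0.55996309 -0.12807849  0.09      ] [ 0.55907252 -0.12978763  0.09      ]
scene [27.28581645  3.24031551] 0.02747754399376093 0.11820099915762816
scene [24.44810543 16.23390761] 0.029347054624275705 0.5861645551401284
scene [ 27.76439695 -15.12740082] 0.03161803272750973 -0.49887982264958763
scene [ -0.21063781 -33.29692913] 0.03329759537329559 -1.5771222854708533
top [30.52381466  6.76908551] 0.03126537669435111 0.21823231591513234
top [20.22792017 18.72502437] 0.02756438448666876 0.7468349494160359
top [ -2.30605636 -28.29028473] 0.028384117146576206 -1.6521305755963707
[-568.69332199 -494.76399478   31.13110556] [[-9.33829526e-01  3.57717439e-01 -8.05975914e-04]
 [ 3.57718253e-01  9.33828542e-01 -1.38027838e-03]
 [ 2.58893666e-04 -1.57725700e-03 -9.99998723e-01]]
```

The axis is near (0.5595, -0.129), and the two views agree to 2 mm. The lug direction is about +0.17 rad and the middle tooth about -0.5, so big_turn is near 0–0.1. I'll move above it.

Emit:
step_arm:
  moves:
    - [[-569,-495,30],[0,0,0],85]
    - [[-569,-495,30],[0,0,0],85]
    - [[-569,-495,30],[0,0,0],85]
    - [[-569,-495,30],[0,0,0],85]
    - [[-569,-495,30],[0,0,0],85]
    - [[-569,-495,30],[0,0,0],85]
    - [[-569,-495,30],[0,0,0],85]
    - [[-569,-495,30],[0,0,0],85]
  grip_force: 40

```text
clock: 0.77
tcp_pos: [0.3623, 0.241, 0.2178]
orientation: [-0.0, 0.182, 0.983, -0.0]
wrist_force: [1.1, 0.4, 0.6]
finger_gap: 0.0849
grip_force: 0.0
```

Emit:
step_arm:
  moves:
    - [[-316,-275,18],[0,0,0],85]
    - [[-316,-275,18],[0,0,0],85]
    - [[-316,-275,18],[0,0,0],85]
    - [[-316,-275,18],[0,0,0],85]
    - [[-316,-275,18],[0,0,0],85]
    - [[-316,-275,18],[0,0,0],85]
    - [[-316,-275,18],[0,0,0],85]
    - [[-316,-275,18],[0,0,0],85]

```text
clock: 1.43
tcp_pos: [0.5188, -0.0531, 0.2033]
orientation: [-0.0, 0.182, 0.983, 0.0]
wrist_force: [0.7, 1.2, 0.4]
finger_gap: 0.085
grip_force: 0.0
```

Emit:
step_arm:
  moves:
    - [[-62,-54,4],[0,0,0],85]
    - [[-62,-54,4],[0,0,0],85]
    - [[-62,-54,4],[0,0,0],85]
    - [[-62,-54,4],[0,0,0],85]

```text
clock: 1.77
tcp_pos: [0.5572, -0.1257, 0.1983]
orientation: [-0.001, 0.184, 0.983, 0.0]
wrist_force: [0.6, 1.0, -0.5]
finger_gap: 0.0854
grip_force: 0.0
```

```bash
python3 - <<'E'
from h import *
from workcell import telemetry
s=telemetry.get_state();print(s["tcp_pos"],s["orientation"],s["joint_pos"])
p=imaging.camera_params("wrist");im=imaging.read_camera("wrist")[:,:,::-1].copy()
cv2.imwrite("pics/w0.png",im)
print(proj("wrist",[.5595,-.129,.09],p)); np.save("wp.npy",p,allow_pickle=True)
E
```

```text
[ 0.55724762 -0.12565574  0.19825381] [-1.03568110e-03  1.83652304e-01  9.82990678e-01  2.91587642e-04] [-3.62402752e-01  3.18715166e-01 -2.74408692e-02  1.22678212e+00
  2.07840647e-04  6.99858474e-03]
[308.6043839  235.94368409]
```

View pics/w0.png

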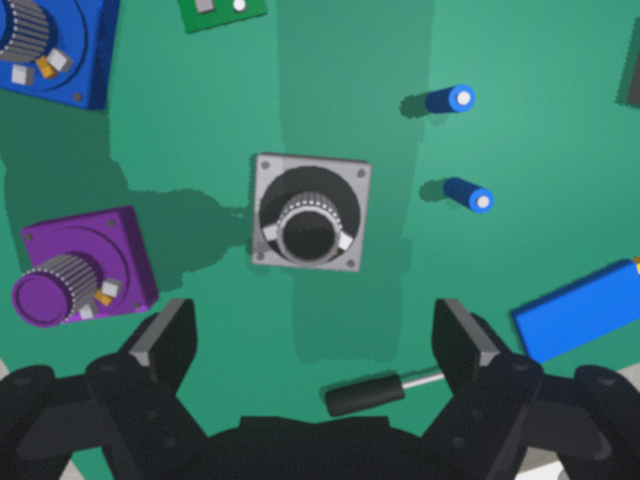

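The rim centre appears at about (307,233), against a predicted (308.6,236), so the estimate is good to about 1–2 mm. I'll refine it with this ray, then descend.

```bash
python3 - <<'E'
from h import *
from workcell import telemetry
from scipy.spatial.transform import Rotation as R
p=np.load("wp.npy",allow_pickle=True).item()
c=onplane("wrist",(307.3,233.5),.09,p);print(c)
c=(c*2+np.array([.5600,-.1281,.09])+np.array([.5591,-.1298,.09]))/4
s=telemetry.get_state();q=s["orientation"];r=R.from_quat(np.r_[q[1:],q[0]])
print(c,s["tcp_pos"],r.inv().apply(np.r_[c[:2],.051]-s["tcp_pos"])*1e3)
E
```

```text
[ 0.55766482 -0.12918756  0.09      ]
[ 0.55860741 -0.12906878  0.09      ] [ 0.55659217 -0.12415813  0.1986356 ] [ -4.01116015  -3.90867713 147.62478767]
```

Emit:
step_arm:
  moves:
    - [[-3,-4,40],[0,0,0],85]
    - [[-3,-4,75],[0,0,0],85]
    - [[-3,-4,100],[0,0,0],85]
    - [[-3,-4,120],[0,0,0],85]
    - [[-3,-4,135],[0,0,0],85]
    - [[-3,-4,147],[0,0,0],85]
    - [[-3,-4,147],[0,0,0],85]
    - [[-3,-4,147],[0,0,0],85]

```text
clock: 2.48
tcp_pos: [0.5574, -0.1268, 0.0526]
orientation: [-0.001, 0.181, 0.983, 0.0]
wrist_force: [0.5, 0.7, -0.5]
finger_gap: 0.0848
grip_force: 0.0
```

Emit:
step_arm:
  moves:
    - [[0,0,0],[0,0,0],60]
    - [[0,0,0],[0,0,0],50]
    - [[0,0,0],[0,0,0],40]
    - [[0,0,0],[0,0,0],36]
    - [[0,0,0],[0,0,0],36]
    - [[0,0,0],[0,0,0],36]
    - [[0,0,0],[0,0,0],36]
    - [[0,0,0],[0,0,0],36]

```text
clock: 3.15
tcp_pos: [0.5589, -0.1298, 0.0543]
orientation: [0.001, 0.182, 0.983, -0.001]
wrist_force: [-2.6, -2.8, 5.3]
finger_gap: 0.0429
grip_force: 40.0
```

Emit:
step_arm:
  moves:
    - [[0,0,-4],[0,0,0],36]
    - [[0,0,-8],[0,0,0],36]
    - [[0,0,-12],[0,0,0],36]
    - [[0,0,-15],[0,0,0],36]
    - [[0,0,-15],[0,0,0],36]
    - [[0,0,-15],[0,0,0],36]
  grip_force: 60

```text
clock: 3.65
tcp_pos: [0.5587, -0.1297, 0.0675]
orientation: [0.0, 0.182, 0.983, -0.001]
wrist_force: [2.1, -5.8, -7.8]
finger_gap: 0.0429
grip_force: 61.8
```

```bash
python3 - <<'E'
from h import *
from workcell import telemetry
s=telemetry.get_state();print(s["tcp_pos"],s["wrist_force"],s["joint_pos"])
a=imaging.read_camera("scene")[270:400,250:390,::-1]
cv2.imwrite("pics/s1.png",cv2.resize(a,(560,520),interpolation=cv2.INTER_CUBIC))
E
```

```text
[ 0.55872046 -0.12968051  0.06751354] [ 2.10054729 -5.78437014 -7.80145552] [-3.67088144e-01  4.09477709e-01 -2.32367610e-01  9.28235019e-01
 -1.72034584e-03 -3.65175847e-04]
```

View pics/s1.png

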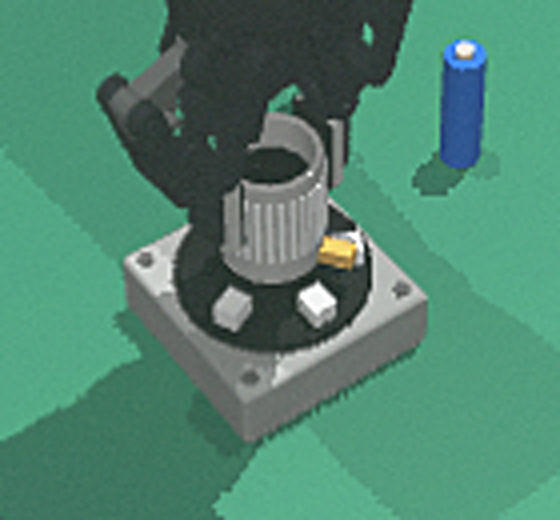

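The sleeve is up: the lug at crop (338,252) sits above the tooth level, and the -8 N wrist force fits the spring at about 14 mm. Now I'll turn clockwise, which is +z in the tool frame.

Emit:
step_arm:
  moves:
    - [[0,0,0],[0,0,0.1],36]
    - [[0,0,0],[0,0,0.2],36]
    - [[0,0,0],[0,0,0.3],36]
    - [[0,0,0],[0,0,0.4],36]
    - [[0,0,0],[0,0,0.5],36]
    - [[0,0,0],[0,0,0.6],36]
    - [[0,0,0],[0,0,0.6],36]

```text
clock: 4.28
tcp_pos: [0.5591, -0.1294, 0.0673]
orientation: [0.001, 0.467, 0.885, -0.0]
wrist_force: [2.4, -4.7, -7.5]
finger_gap: 0.0425
grip_force: 61.7
```

Emit:
step_arm:
  moves:
    - [[0,0,0],[0,0,0.1],36]
    - [[0,0,0],[0,0,0.2],36]
    - [[0,0,0],[0,0,0.3],36]
    - [[0,0,0],[0,0,0.4],36]
    - [[0,0,0],[0,0,0.5],36]
    - [[0,0,0],[0,0,0.55],36]
    - [[0,0,0],[0,0,0.55],36]

```text
clock: 4.87
tcp_pos: [0.5595, -0.1295, 0.0675]
orientation: [0.001, 0.688, 0.725, -0.0]
wrist_force: [2.5, -4.2, -8.9]
finger_gap: 0.0426
grip_force: 61.7
```

```bash
python3 - <<'E'
from h import *
from workcell import telemetry
s=telemetry.get_state();print(s["tcp_pos"],s["wrist_force"],s["ft_torque"],s["joint_pos"])
a=imaging.read_camera("scene")[270:400,250:390,::-1]
cv2.imwrite("pics/s2.png",cv2.resize(a,(560,520),interpolation=cv2.INTER_CUBIC))
E
```

```text
[ 0.55948769 -0.12945657  0.06748117] [ 2.46766112 -4.22206376 -8.8917817 ] [-0.92672018 -0.84595348  0.02177241] [-3.66731129e-01  4.09799682e-01 -2.31951962e-01  9.27211291e-01
 -7.83156316e-04  1.15194156e+00]
```

View pics/s2.png

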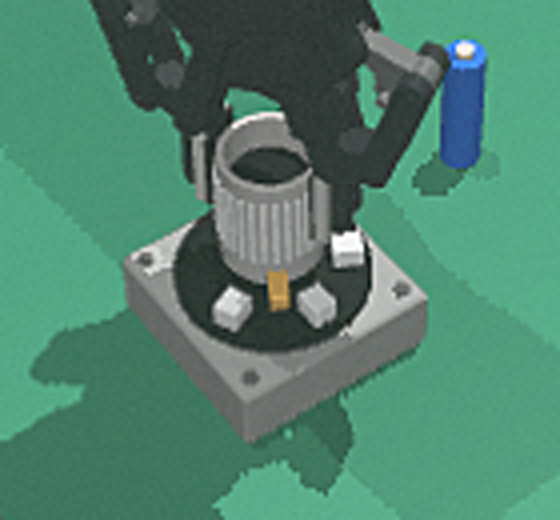

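The lug at (279,290) is centred over the locked notch, between the teeth at (234,307) and (317,305). I'll lower it and release.

Emit:
step_arm:
  moves:
    - [[0,0,5],[0,0,0],36]
    - [[0,0,10],[0,0,0],36]
    - [[0,0,14],[0,0,0],36]
    - [[0,0,14],[0,0,0],36]
    - [[0,0,14],[0,0,0],60]
    - [[0,0,14],[0,0,0],85]
    - [[0,0,14],[0,0,0],85]
    - [[0,0,14],[0,0,0],85]

```text
clock: 5.58
tcp_pos: [0.5582, -0.1279, 0.0536]
orientation: [-0.001, 0.687, 0.726, 0.0]
wrist_force: [-0.3, -1.0, 0.3]
finger_gap: 0.0848
grip_force: 0.0
```

Emit:
step_arm:
  moves:
    - [[0,0,0],[0,0,0],85]
    - [[0,0,0],[0,0,0],85]
    - [[0,0,-20],[0,0,0],85]
    - [[0,0,-50],[0,0,0],85]
    - [[0,0,-90],[0,0,0],85]
    - [[0,0,-120],[0,0,0],85]
    - [[0,0,-150],[0,0,0],85]
    - [[0,0,-150],[0,0,0],85]

```text
clock: 6.25
tcp_pos: [0.5616, -0.1295, 0.2106]
orientation: [0.005, 0.687, 0.726, 0.002]
wrist_force: [1.1, -0.5, 0.1]
finger_gap: 0.085
grip_force: 0.0
```

```bash
python3 - <<'E'
from h import *
from workcell import telemetry
s=telemetry.get_state();print(s["tcp_pos"],s["wrist_force"],s["finger_gap"])
im=imaging.read_camera("scene")[:,:,::-1]
f=lambda a:cv2.resize(a,(400,400),interpolation=cv2.INTER_CUBIC)
cv2.imwrite("pics/s3.png",np.hstack([f(im[285:385,265:371]),f(im[180:270,350:440])]))
E
```

```text
[ 0.56160215 -0.12946447  0.2106455 ] [ 1.08778724 -0.45413833  0.08428025] 0.08495916385954624
```

View pics/s3.png

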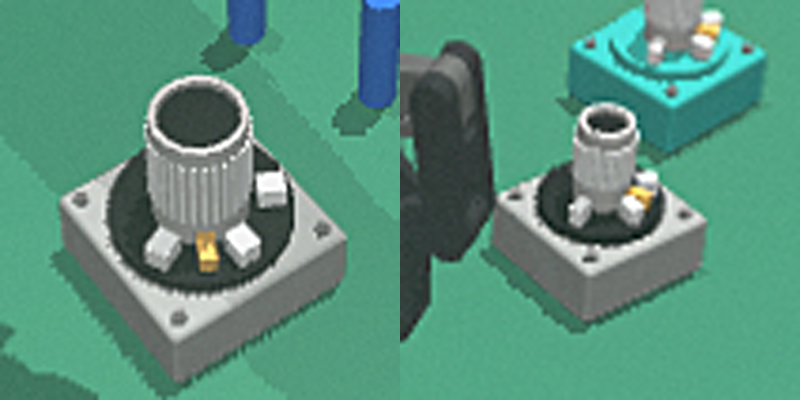

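The sleeve is fully down, with its rim back at the starting position (199,114) and its lug at (207,250) in the locked notch. The smaller coupling's lug is still in its open notch, and the gripper is clear.

```bash
python3 -c "
from workcell import env
print(env.hand_in())"
```

```text
the job is handed in; nothing more can be done
None
```

The larger coupling is locked, with its sleeve fully down in the locked notch and released; the smaller one is still open, and I handed the job in just after 6 s on the robot clock (no verdict was returned).

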